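# Show a flip phone from the gated display stand to the inspection camera

### The arm

A 7-joint arm with a two-finger parallel gripper is mounted at the origin on the work surface. World frame = base frame: x ahead of the robot, y to its left, z up, the work surface at z = 0. Lengths are in m, angles in rad, forces in N, time in s.
With the tool pointing down it reaches from about 0.4 to 0.75 m from the base axis. Payload 19.5 kg.
Tool frame: the origin (TCP) lies at the very end of the fingers, on their centre line; the grasp point (between the pads) lies 19 mm behind it (bot.grip_point_offset is the z of the grasp point in the tool frame, in m); z points along the fingers, y is the line along which they close (so a half turn about z gives the same grasp; the last joint's range is limited). The gripper opens to 85 mm and grips with 20 to 120 N. Pads are 22 mm wide; open, the fingers measure 114 mm over their backs; the gripper's body (76 mm by 85 mm) begins 54 mm behind the grasp point. The pads swing forward as they close: fully open they stand 13 mm farther back than shut.
Start: joints at [-1.349, 0.707, -0.028, 1.485, 0.022, 0.951, -0.075], TCP at [0.15, 0.555, 0.231] pointing down, gripper open.
Joint ranges: [-2.71, 2.71], [-0.32, 2.16], [-1.57, 1.52], [0, 2.45], [-1.46, 4.6], [0, 2.02], [-2.83, 2.83]. Speed limits (rad/s): [1.89, 1.89, 2.57, 2.57, 3.01, 3.01, 3.01].

### API

Orientations are given as [roll, pitch, yaw] about the fixed x, y, z axes, in that order (R = Rz(yaw) Ry(pitch) Rx(roll)).
In Python, from station import bot gives the robot as it stands.
- The arm moves only by the shell command python3 -m handwheel 'ROWS' [FORCE]. ROWS is a JSON object of lists of equal length, an entry for each row: "hand": the gripper command: -1 is fully open, 1 is shut, values between are in proportion; "slide": the shift along the tool's x, y, z each as a share of 0.3 m, from -1 to 1, a list of three; "delta_rot": the turn, a rotation vector about the tool's x, y, z each as a share of 180 degrees, from -1 to 1, a list of three. In form: {"hand": [hand, ...], "slide": [[tx, ty, tz], ...], "delta_rot": [[wx, wy, wz], ...]}. A call has 1 to 20 rows; each row is the pose to reach, as a shift and turn from the pose commanded when the call began, along the tool's axes at that moment, turning the shorter way round; what a row does not reach only later rows make up. A row lasts 1/10 s, in which the tool goes at most 50 mm and 8.59 degrees, less where a joint would pass 70% of its speed; a pose out of reach is approached as far as the arm can. A call with a number of a shift or a turn outside -1 to 1 is refused whole. A call with a gripper value outside its range is refused whole. The fingers move at their own pace and stop on an object; FORCE is the grip in N (left out, the last holds). Time passes only in rows, so rows that repeat a pose let the fingers close. It gives the time, the measured TCP pose, the force, the opening and the grip force at its end, in the units of the state.
- bot.get_state(): the state, without advancing time (a new reading comes with each control period).
- bot.camera(name): name is "scene" or "top"; returns the picture (384x512x3 uint8, red, green, blue); there is no depth.
- bot.camera_model(name): a dict with "fx", "fy", "cx", "cy" (pixels), "rvec" (rotation vector, rad) and "tvec" (3), from world to camera coordinates, as OpenCV has them. Camera axes: x right, y down, z forward; pixel columns grow to the right and rows downward; lengths in m; the calibration is good to about 2 mm. A picture is of the moment at which its call begins. camera_model takes no time and is no camera call.
- bot.job_done(): hands the job in; it is judged then, once.
The state is a dict: "clock": time; "joint_positions": joint angles; "joint_velocities": joint speeds; "effort": joint torques, N m; "tcp_pos": TCP position; "eef_rot": TCP orientation; "contact_force": force on the tool from outside, world axes, zero at the start; "ft_torque": the same for the moment, N m; "gripper_width": finger opening in m; "grip_force": force on a finger pad.
Only numpy, scipy, OpenCV 4.12 (cv2) and the standard library are available. Lean on these libraries where they do the work, as an engineer would, in place of code of your own. Each camera call takes 0.05 s, during which the arm holds its last target. There are 200 camera calls.

### The job

Fold down the wire gate of the steel display stand, take the silver flip phone out of its bay, and hold it up in the air for the inspection camera: hinge end up, the small outer screen facing the lens squarely (tilted and turned to match the camera) and centred in its view, about 12 cm from the lens glass. Finish while holding it there, steady, in the gripper; do not put it down or let go. Leave the camera, the other phone, the red case, the parts bowl and the charging brick where they are.

Things in the scene. Friction and masses are not known exactly. Their poses are not given: they have to be found in the camera images.
- stand: Fixed 3-tier steel display stand, 330 mm wide (y), rising to +x. Origin on the ledge. Lowest tier: trough leaning back 0.26 rad; floor's rear edge at x 0, z 28 mm, front edge 10 mm higher; backrest top at x 13, z 72 mm; bays at y -95, 0, 95 mm, dividers 20 mm high. Tier 2 (x 15-120 mm): shelf z 72, stock to z 96 mm beyond x 69. Tier 3 (x 121-215): stock to z 160 mm.
- gate (a joint): Steel wire gate before all bays, 300 mm wide, 122 mm high, its top returned 34 mm back over the bays so nothing lifts out while shut. Hinged at its lower edge, along the stand's y. 0 = shut (leaning back 0.26 rad); grows as the top swings to the stand's -x and down; 1.83 = folded down level (stop). 0.25 kg, free: falls shut if let go below 0.3 rad, fully open (within 2 s) beyond 0.4.
- gate_knob (a point): Middle of the gate's red knob head: cylinder 18 mm across, 26 mm high, on a 10 mm stem, standing up from the middle of the gate's top front bar, in line with the gate. 153 mm from the hinge line, 31 mm above that bar's centre line (bar 6 mm thick). Axes are the gate's: z from hinge to knob, y along the hinge.
- gate_hinge (a point): Middle of the gate's hinge line, which runs along the stand's y, 38 mm above the ledge, 39 mm to -x of the stand's origin.
- flip_phone: Silver flip phone, folded shut, 20 (x) by 48 wide (y) by 98 mm high (z), 80 to 150 g. Stands hinge barrel up in one of the three bays, leaning back 0.26 rad on the backrest, facing out through the gate. Origin at the centre of its lower end; z runs up to the hinge end; the face with the small dark outer screen looks to its -x.
- phone_screen (a point): Centre of the small outer screen, on the front face of the flip phone, 50 mm above its lower end (10 mm in front of the phone's centre plane, towards the phone's -x). Its axes are the phone's.
- camera_lens (a point): Centre of the inspection camera's front glass: white tube, 34 mm across, 120 mm long, black ring light 52 mm across at the lens end. Axes are the camera's: it looks along -x (tilted down 0.15 to 0.45 rad), y is level, z is up in the picture. A phone shown squarely has its x opposite to this x and its z along this z.
- camera_stand: Fixed camera stand: white base plate 160 by 130 mm, 14 mm thick, reaching 110 mm to -x of the origin; steel column 20 mm across, 354 mm high, at the origin (on the ledge). The camera looks to its -x. The clamp on the column and the tilt joint are stiff: leave them as set.
- black_phone: Bystander: black bar phone with keys, 13 by 46 by 104 mm high, standing in another bay of the stand in the same way as the flip phone. Origin at its lower end, 10 mm in front of its back.
- red_case: Bystander: red phone case, 12 by 54 by 104 mm high, standing in another bay of the stand in the same way. Origin at its lower end, 10 mm in front of its back.
- parts_bowl: Bystander: round blue aluminium parts bowl with screws in it, 104 mm in diameter, 28 mm high, on the ledge. Origin at the centre of its underside.
- charging_brick: Bystander: black plastic charging brick, 62 by 44 by 28 mm high, with two pins (18 mm long) on its +x end, on the ledge. Origin at the centre of its underside.
There are look-alikes about, which are no part of the job. What is shaped like the flip_phone but turquoise is not meant.

How it is judged:
By the outcome, as a careful person would: the job done as asked, in the order asked, and still so for the second after the job is handed in, while the arm keeps its last pose, push and grip.
It also fails if it takes over 56 s, if anything falls off the work surface, if the arm or the gripper's body presses on something with over 40 N, if the wrist force passes 120 N, or if a joint passes its speed limit or range.

## Working session

There is one attempt and no reset: what is moved stays moved. The work goes in short steps, Python scripts to look and compute and a shell command to move; the robot and the scene stay as the last step left them, time stands still between calls to the robot, and variables do not carry over. Pictures are saved under pics/ and viewed, at most 10 in all, crops included, and the job is handed in when it is done.

```bash
mkdir -p pics; ls; python3 - <<'E'
from station import bot
import cv2
for n in("scene","top"):
    cv2.imwrite(f"pics/{n}0.png",bot.camera(n)[:,:,::-1]); print(n,bot.camera_model(n))
print(bot.get_state(), bot.grip_point_offset)
E
```

```text
pics
scene {'fx': 454.1535756201067, 'fy': 454.1535756201067, 'cx': 259.9029397776437, 'cy': 185.85204257365493, 'rvec': array([ 1.88612015,  1.30894462, -0.63426853]), 'tvec': array([-0.26495876, -0.13811983,  1.53563773])}
top {'fx': 498.1064522362324, 'fy': 498.1064522362324, 'cx': 258.2321687057208, 'cy': 188.15118688169287, 'rvec': array([ 2.14848407, -2.1224647 ,  0.2048809 ]), 'tvec': array([0.0653929 , 0.56331287, 1.55067505])}
{'clock': 0.1, 'joint_positions': array([-1.34868572,  0.70704694, -0.02760673,  1.48493004,  0.02199204,
        0.95089607, -0.07553866]), 'joint_velocities': array([ 6.32110470e-04, -1.75767773e-03, -9.83559951e-04, -6.73526792e-04,
        8.33145323e-04, -4.29134697e-05,  1.73166846e-04]), 'effort': array([ 2.30750651e-03, -8.84309149e+01,  1.23635396e+00, -2.36459148e+01,
        1.70104805e-02,  4.91168874e-03, -4.50536879e-05]), 'tcp_pos': array([0.14988051, 0.55488686, 0.23087598]), 'eef_rot': array([-3.14061491e+00,  2.92313441e-05,  2.87772984e+00]), 'contact_force': array([-0.5021268 , -0.12596685,  0.08208958]), 'ft_torque': array([-0.01879334, -0.04243533, -0.0222927 ]), 'grip_force': 0.0, 'gripper_width': 0.0852708591241643} -0.0187
```

View pics/scene0.png

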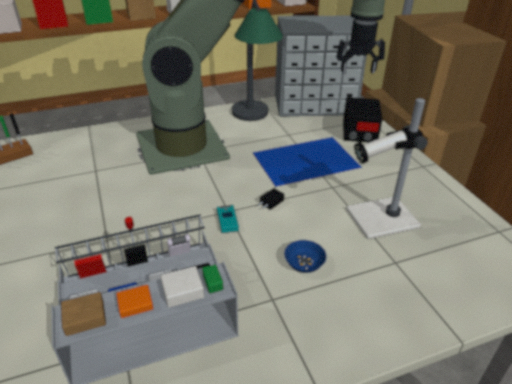

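View pics/top0.png

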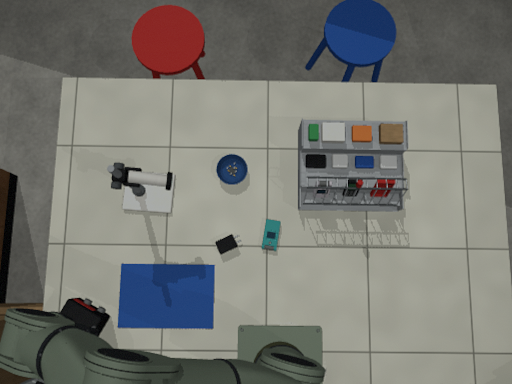

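The scene view shows the stand at lower left with red case (90,265), black phone (135,255) and silver item (180,240) behind the gate, the red knob at (129,222), and a turquoise look-alike lying at (228,218). The inspection camera is at (380,148). The top view shows the bays at about (322,187) silver, (352,187) black and (382,187) red, with the camera tube from (130,178) to (168,181). Candidates for the flip phone are the silver one in the bay at top (322,187) and the turquoise one at top (271,234). I'll enlarge both to confirm.

```bash
python3 - <<'E'
import cv2,numpy as np
s=cv2.imread("pics/scene0.png");t=cv2.imread("pics/top0.png")
f=lambda im,x,y,w,h:cv2.resize(im[y:y+h,x:x+w],(400,300),interpolation=cv2.INTER_CUBIC)
m=np.vstack([np.hstack([f(t,290,110,120,90),f(s,50,200,160,120)]),np.hstack([f(t,296,165,80,60),f(t,100,150,100,75)])])
cv2.imwrite("pics/crop1.png",m)
m=np.hstack([cv2.resize(s[90:240,340:440],(400,600),interpolation=cv2.INTER_CUBIC),cv2.resize(t[150:225,290:340],(400,600),interpolation=cv2.INTER_CUBIC)])
cv2.imwrite("pics/crop2.png",m)
E
```

```text
(no output)
```

View pics/crop1.png

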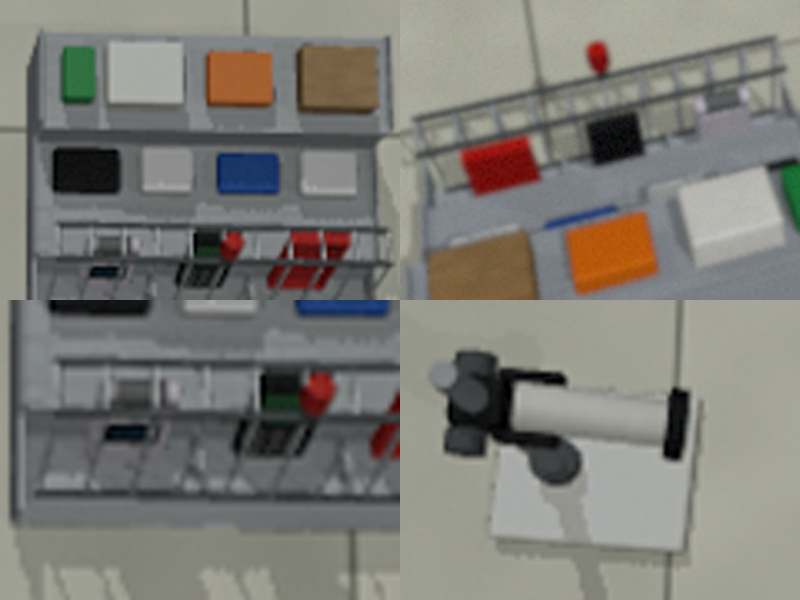

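View pics/crop2.png

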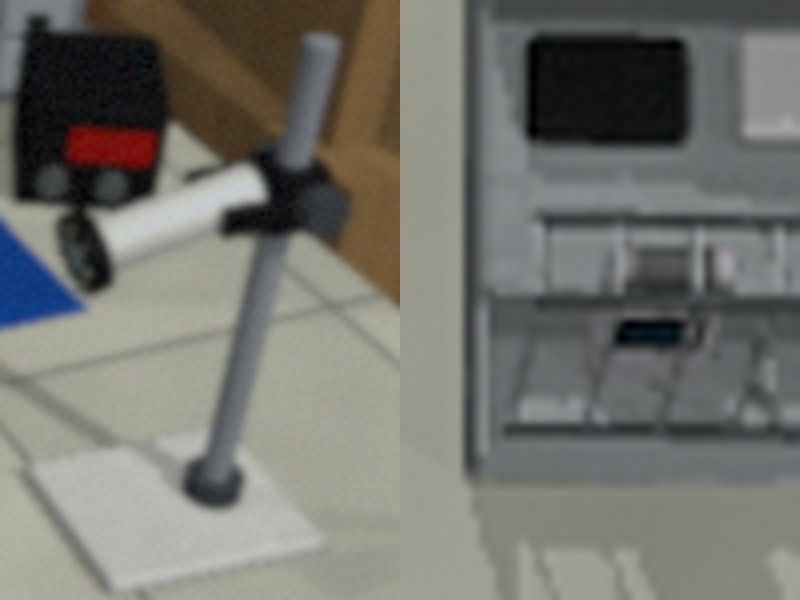

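The enlarged crops confirm the left bay (top 322,187): a silver folded body, a hinge barrel at the top edge and a small dark screen at about (322,191). That is the flip phone. The one at (271,234) is turquoise and lies on the ledge, so it isn't meant. Next I'll measure the knob, gate bar, screen, lens and tube.

```bash
cat > h.py <<'E'
import numpy as np,cv2
from station import bot
from scipy.spatial.transform import Rotation as Ro
CM={n:bot.camera_model(n) for n in("scene","top")}
def ray(n,p):
    m=CM[n];R=cv2.Rodrigues(np.array(m["rvec"]))[0]
    d=R.T@np.array([(p[0]-m["cx"])/m["fx"],(p[1]-m["cy"])/m["fy"],1]);return -R.T@m["tvec"],d/np.linalg.norm(d)
def plane(n,p,z):
    o,d=ray(n,p);return o+d*(z-o[2])/d[2]
def tri(ps,pt):
    A=np.zeros((3,3));b=np.zeros(3);L=[ray("scene",ps),ray("top",pt)]
    for o,d in L:
        P=np.eye(3)-np.outer(d,d);A+=P;b+=P@o
    x=np.linalg.solve(A,b);return x,[np.linalg.norm(np.cross(x-o,d)) for o,d in L]
def proj(n,X):
    m=CM[n];K=np.array([[m["fx"],0,m["cx"]],[0,m["fy"],m["cy"]],[0,0,1]])
    return cv2.projectPoints(np.array(X,float).reshape(-1,3),m["rvec"],m["tvec"],K,None)[0].reshape(-1,2)
def redc(im,x0,y0,x1,y1):
    c=im[y0:y1,x0:x1].astype(int);m=(c[...,2]>c[...,1]*1.8+20)&(c[...,2]>80)
    y,x=np.nonzero(m);return x.mean()+x0,y.mean()+y0,len(x)
E
python3 - <<'E'
from h import *
np.set_printoptions(precision=4,suppress=True)
s=cv2.imread("pics/scene0.png");t=cv2.imread("pics/top0.png")
ks=redc(s,120,210,140,230);kt=redc(t,354,176,364,192);print(ks,kt)
k,e=tri(ks[:2],kt[:2]);print("knob",k,e)
for p in [(298.4,210),(403,210.5)]:print("front edge z0",plane("top",p,0))
# top panel scale 3.33 origin 290,110 : upper tier corners
for p in [(303,121),(407,122.3)]:print("tier3 back edge",plane("top",p,.136))
print("screen z.0815",plane("top",(322.2,191.4),.0815))
L,e=tri((360,152.8),(171.3,181.2));print("lens",L,e)
f,e=tri((367.5,150),(166.25,180));print("tube front",f,e)
# axis by plane intersection
def pl(n,a,b):
    o,d1=ray(n,a);_,d2=ray(n,b);v=np.cross(d1,d2);return v/np.linalg.norm(v)
ax=np.cross(pl("scene",(367.5,150),(404,136.25)),pl("top",(128.75,176.5),(166.25,180)));ax/=np.linalg.norm(ax);ax*=np.sign(ax[1])
print("cam axis",ax,"yaw",np.arctan2(ax[1],ax[0]),"tilt",np.arcsin(ax[2]))
for n in CM: print(n,ray(n,(256,192)))
print("plate", [plane("top",p,.014)[:2] for p in [(122.7,209),(171.5,212),(174,175)]], "coltop",plane("top",(110,168.7),.354),"colbase",plane("top",(138,190),.01), plane("scene",(393,211),.01))
E
```

```text
(np.float64(128.72307692307692), np.float64(222.27692307692308), 65) (np.float64(359.4), np.float64(182.76666666666668), 30)
knob [ 0.5582 -0.2241  0.1862] [np.float64(8.722306374426907e-05), np.float64(8.722306374441677e-05)]
front edge z0 [ 0.5    -0.0614  0.    ]
front edge z0 [ 0.5028 -0.4072  0.    ]
tier3 back edge [ 0.7614 -0.0637  0.136 ]
tier3 back edge [ 0.7623 -0.3891  0.136 ]
screen z.0815 [ 0.5491 -0.1289  0.0815]
lens [0.5477 0.324  0.232 ] [np.float64(0.0024422135839490483), np.float64(0.002442213583949015)]
tube front [0.5509 0.3392 0.2383] [np.float64(0.004499438610257938), np.float64(0.004499438610257701)]
cam axis [0.0404 0.9755 0.2162] yaw 1.5293581198656907 tilt 0.2179591816005675
scene (array([ 1.3127, -0.2306,  0.8192]), array([-0.7376,  0.2821, -0.6135]))
top (array([0.281 , 0.0938, 1.6243]), array([ 0.1683, -0.0091, -0.9857]))
plate [array([0.4941, 0.511 ]), array([0.4863, 0.3526]), array([0.609 , 0.3495])] coltop [0.5541 0.4619 0.354 ] colbase [0.558  0.4658 0.01  ] [0.5491 0.4689 0.01  ]
```

Checks out: the knob's z is 0.186 (expected 0.186), and the screen measures (0.549, -0.129) against (0.5515, -0.129) predicted from the +95 bay. Moving to a point behind the knob.

```bash
python3 -m handwheel '{"hand":[1,1,1,1,1,1,1,1,1,1],"slide":[[-0.95,-0.95,-0.1],[-0.95,-0.95,-0.1],[-0.95,-0.95,-0.1],[-0.95,-0.95,-0.1],[-0.95,-0.95,-0.1],[-0.95,-0.95,-0.1],[-0.95,-0.95,-0.1],[-0.95,-0.95,-0.1],[-0.95,-0.95,-0.1],[-0.95,-0.95,-0.1]],"delta_rot":[[0,0,-0.084],[0,0,-0.084],[0,0,-0.084],[0,0,-0.084],[0,0,-0.084],[0,0,-0.084],[0,0,-0.084],[0,0,-0.084],[0,0,-0.084],[0,0,-0.084]]}' 60
```

```text
clock: 1.1
tcp_pos: [0.3512, 0.2047, 0.2613]
eef_rot: [-3.141, 0.0, 3.139]
contact_force: [-2.0, 1.3, -0.8]
gripper_width: -0.0001
grip_force: 0.0
```

```bash
python3 - <<'E'
import cv2,numpy as np
s=cv2.imread("pics/scene0.png");t=cv2.imread("pics/top0.png")
# tube edges: gradients along scan columns
def scan(im,cols,c0,slope,half):
    g=cv2.cvtColor(im,cv2.COLOR_BGR2GRAY)
    for x in cols:
        yc=int(round(c0[1]+(x-c0[0])*slope));print(x,yc-half,g[yc-half:yc+half+1,x])
scan(t,range(128,174,4),(128.75,176.5),.093,10)
scan(s,range(358,408,4),(367.5,150),-.377,11)
E
```

```text
128 166 [133  50  24  17  47  79  84 103 105 108 110 116 114 121 115  99  64  25
  21  27 115]
132 167 [102  19  12  91 152 165 167 168 168 165 158 151 142 132 126 103  23  22
  16  39  65]
136 167 [141  16  18  18 108 164 167 170 169 168 163 155 148 139 132 112  66  23
  20  23  55]
140 168 [ 84  10   0  86 150 165 168 168 168 165 160 152 143 134 126 109  78  51
  56  65  66]
144 168 [158 158 160 154 145 158 165 169 169 167 164 157 148 140 130 118 142 176
 165 115  64]
148 168 [158 158 159 156 144 148 161 167 169 168 166 161 153 143 134 123 127 158
 171 170 170]
152 169 [157 158 149 135 150 157 163 166 167 166 163 157 149 139 128 116 139 173
 170 169 169]
156 169 [158 157 158 161 156 143 159 165 165 166 163 159 151 143 133 120 136 169
 170 170 169]
160 169 [158 159 159 155 149 147 154 162 165 167 165 162 157 148 138 127 122 148
 172 170 170]
164 170 [159 159 155 157 161 142 157 164 164 164 162 157 152 143 131 120 136 170
 166 167 171]
168 170 [133 111  23   7  17  16  18  16  19  21  19  17  16  18  20  11  14  11
   1  23 120]
172 171 [159 132 102 103 111 114 111 115 126 134 147 15
[... 654 characters left out ...]
 162 171 181 192 197 201 203 197 199 197 190 177 167 156 144
 145 152 157 160 162]
386 132 [133 111  97 110 143 171 184 193 198 201 200 200 199 194 186 177 162 153
 146 150 152 158 158]
390 131 [125  88  76 112 151 173 186 198 201 199 202 200 199 191 182 169 154 146
 148 154 160 157 157]
394 129 [100 113 100 101 132 167 185 195 200 204 201 199 192 174 157 138 123 109
 105 117 142 155 155]
398 128 [ 55  56  75 113 152 178 190 197 200 203 202 199 181 133  78  32  23  16
   9  30  68 114 145]
402 126 [ 47  51  39  47  72 116 155 180 195 202 199 204 198 183 141  84  38  26
  14  13  19  41  73]
406 124 [ 56  55  49  41  21  17  24  13  24  31  54  72  91 102 118 108  81  44
  29  22  24  14  19]
```

```bash
python3 - <<'E'
from h import *
np.set_printoptions(precision=4,suppress=True)
def pl(n,a,b):
    o,d1=ray(n,a);_,d2=ray(n,b);v=np.cross(d1,d2);v/=np.linalg.norm(v);return v,v@o
for T in [((144,177.4),(164,180)),((130,175.9),(168,180.5)),((128.75,176.5),(166.25,180))]:
  for S in [((370,148.9),(390,141.2)),((367.5,150),(404,136.25))]:
    v1,c1=pl("scene",*S);v2,c2=pl("top",*T)
    ax=np.cross(v1,v2);ax/=np.linalg.norm(ax);ax*=np.sign(ax[1])
    p=np.linalg.solve(np.array([v1,v2,ax]),[c1,c2,ax@np.array([.548,.324,.232])])
    print("lens",p,"yaw",np.arctan2(ax[1],ax[0]),"tilt",np.arcsin(ax[2]), proj("scene",[p,p+ax*.12]).ravel(),proj("top",[p,p+ax*.12]).ravel())
E
python3 -m handwheel '{"hand":[1,1,1,1,1,1,1,1,1,1],"slide":[[-0.4,-0.98,-0.05],[-0.4,-0.98,-0.05],[-0.4,-0.98,-0.05],[-0.4,-0.98,-0.05],[-0.4,-0.98,-0.05],[-0.4,-0.98,-0.05],[-0.4,-0.98,-0.05],[-0.4,-0.98,-0.05],[-0.4,-0.98,-0.05],[-0.4,-0.98,-0.05]],"delta_rot":[[0,0,0],[0,0,0],[0,0,0],[0,0,0],[0,0,0],[0,0,0],[0,0,0],[0,0,0],[0,0,0],[0,0,0]]}'
```

```text
lens [0.5477 0.3242 0.2313] yaw 1.4974814179606277 tilt 0.2542006267180066 [358.9845 153.141  404.4847 135.6234] [170.4966 180.8446 127.1701 175.2121]
lens [0.5477 0.3242 0.2311] yaw 1.4960025923341518 tilt 0.24607559001034623 [358.9938 153.2044 404.5355 136.0483] [170.4943 180.8443 127.1774 175.2131]
lens [0.5478 0.3242 0.2314] yaw 1.505608538540908 tilt 0.24738737292707855 [358.9988 153.1355 404.3019 135.6938] [170.5062 180.8034 127.1315 175.5528]
lens [0.5478 0.3242 0.2312] yaw 1.50412431961795 tilt 0.23928733801475394 [359.008  153.1991 404.3503 136.118 ] [170.5041 180.8031 127.1409 175.5539]
lens [0.5488 0.3239 0.2322] yaw 1.5308610114646333 tilt 0.22597049148796491 [359.1742 153.068  403.8662 135.8615] [170.5641 180.4027 127.056  176.3419]
lens [0.5488 0.324  0.2321] yaw 1.5293581198656907 tilt 0.2179591816005675 [359.1846 153.1325 403.9093 136.2842] [170.5609 180.4024 127.0704 176.3432]
clock: 2.1
tcp_pos: [0.4707, -0.0865, 0.2763]
eef_rot: [3.141, -0.0, -3.139]
contact_force: [0.1, -0.1, 0.4]
gripper_width: -0.0003
grip_force: 0.0
```

```bash
python3 -m handwheel '{"hand":[1,1,1,1,1,1,1,1,1],"slide":[[-0.41,-0.458,0],[-0.41,-0.458,0],[-0.41,-0.458,0],[-0.41,-0.458,0],[-0.41,-0.458,0.25],[-0.41,-0.458,0.32],[-0.41,-0.458,0.32],[-0.41,-0.458,0.32],[-0.41,-0.458,0.32]],"delta_rot":[[0,0,0],[0,0,0],[0,0,0],[0,0,0],[0,0,0],[0,0,0],[0,0,0],[0,0,0],[0,0,0]]}'; python3 - <<'E'
from h import *
s=bot.camera("scene");t=bot.camera("top")
m=np.hstack([cv2.resize(a,(400,300),interpolation=cv2.INTER_CUBIC) for a in (s[180:300,50:210],t[120:240,280:440])])
cv2.imwrite("pics/knob.png",m[:,:,::-1]);print(bot.get_state()["joint_positions"])
E
```

```text
clock: 3.0
tcp_pos: [0.5949, -0.2254, 0.1831]
eef_rot: [-3.141, 0.003, -3.141]
contact_force: [0.1, -0.1, 0.4]
gripper_width: -0.0002
grip_force: 0.0
[ 0.38432469  0.85868966 -0.16279454  1.30422787  0.14792118  0.98726143
  1.76700488]
```

View pics/knob.png

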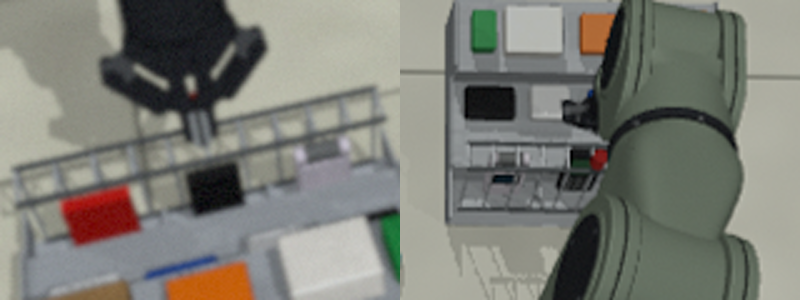

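The fingers stand right behind the red knob (its tip is seen between them at about (190,97) in the left panel). Pushing the gate open.

```bash
python3 -m handwheel '{"hand":[1,1,1,1,1,1,1,1],"slide":[[0.06,0,0],[0.12,0,0],[0.18,0,0],[0.24,0,0],[0.3,0,0],[0.37,0,0],[0.4,0,0],[0.4,0,0]],"delta_rot":[[0,0,0],[0,0,0],[0,0,0],[0,0,0],[0,0,0],[0,0,0],[0,0,0],[0,0,0]]}'
python3 -m handwheel '{"hand":[1,-1,-1,-1,-1],"slide":[[-0.05,0,-0.2],[-0.1,0.1,-0.4],[-0.1,0.3,-0.4],[-0.1,0.3,-0.4],[-0.1,0.3,-0.4]],"delta_rot":[[0,0,0],[0,0,0],[0,0,0],[0,0,0],[0,0,0]]}'
python3 - <<'E'
from h import *
s=bot.camera("scene");t=bot.camera("top")
m=np.hstack([cv2.resize(a,(400,300),interpolation=cv2.INTER_CUBIC) for a in (s[150:330,20:260],t[105:255,250:450])])
cv2.imwrite("pics/open.png",m[:,:,::-1]);print(bot.get_state()["joint_positions"])
E
```

```text
clock: 3.9
tcp_pos: [0.4737, -0.2261, 0.1813]
eef_rot: [-3.141, 0.001, 3.141]
contact_force: [0.5, 0.4, 0.4]
gripper_width: -0.0
grip_force: 0.0
clock: 4.4
tcp_pos: [0.5056, -0.132, 0.3022]
eef_rot: [3.141, 0.003, -3.136]
contact_force: [-0.0, -0.3, -0.4]
gripper_width: 0.0581
grip_force: 0.0
[ 0.30523933  0.55123057 -0.18720298  1.55344533  0.11310881  1.04666892
  1.66047744]
```

View pics/open.png

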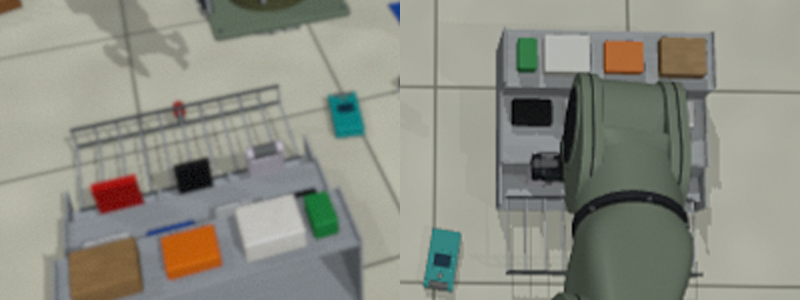

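The gate lies folded down level (knob near (178,108) in the left panel), and all three items are still in their bays. Going to the pre-grasp pose above the flip phone, tilted to its lean.

```bash
python3 -m handwheel '{"hand":[-1,-1,-1,-1,-1,-1,-1,-1],"slide":[[-0.15,0.01,0],[-0.27,0.01,0.1],[-0.27,0.01,0.25],[-0.27,0.01,0.4],[-0.27,0.01,0.4],[-0.27,0.01,0.4],[-0.27,0.01,0.4],[-0.27,0.01,0.4]],"delta_rot":[[0,0.0828,0],[0,0.0828,0],[0,0.0828,0],[0,0.0828,0],[0,0.0828,0],[0,0.0828,0],[0,0.0828,0],[0,0.0828,0]]}'
python3 - <<'E'
from h import *
np.set_printoptions(precision=4,suppress=True)
s=bot.get_state();R=Ro.from_euler('xyz',s["eef_rot"]).as_matrix();print(s["tcp_pos"],R)
print("shares to grasp",R.T@(np.array([.561,-.129,.0837])-s["tcp_pos"])/.3,s["joint_positions"])
im=bot.camera("scene");t=bot.camera("top")
m=np.hstack([cv2.resize(a,(400,400),interpolation=cv2.INTER_CUBIC) for a in (im[170:270,120:220],t[150:230,280:360])])
cv2.imwrite("pics/pre.png",m[:,:,::-1])
E
```

```text
clock: 5.3
tcp_pos: [0.5853, -0.1334, 0.1831]
eef_rot: [-3.141, -0.256, 3.141]
contact_force: [-0.4, 0.3, 0.0]
gripper_width: 0.0853
grip_force: 0.0
[ 0.5853 -0.1334  0.1831] [[-0.9673  0.0006 -0.2536]
 [ 0.0008  1.     -0.0007]
 [ 0.2536 -0.0009 -0.9673]]
shares to grasp [-0.0057  0.0148  0.3409] [ 0.2073  0.9415 -0.1459  1.1223  0.1492  1.3425  1.6231]
```

View pics/pre.png

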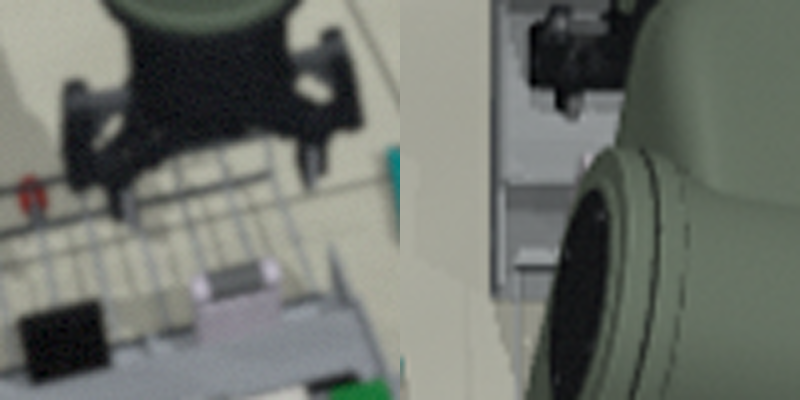

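The gripper straddles the phone. The finger tips are at (120,205) and (313,180) and the silver hinge is at (237,270), in the left panel. Descending and closing.

```bash
python3 -m handwheel '{"hand":[-1,-1,-1,-1,-1,-1,1,1,1,1,1,1],"slide":[[-0.005,0.015,0.05],[-0.005,0.015,0.12],[-0.005,0.015,0.2],[-0.005,0.015,0.28],[-0.005,0.015,0.34],[-0.005,0.015,0.34],[-0.005,0.015,0.34],[-0.005,0.015,0.34],[-0.005,0.015,0.34],[-0.005,0.015,0.34],[-0.005,0.015,0.34],[-0.005,0.015,0.34]],"delta_rot":[[0,0,0],[0,0,0],[0,0,0],[0,0,0],[0,0,0],[0,0,0],[0,0,0],[0,0,0],[0,0,0],[0,0,0],[0,0,0],[0,0,0]]}' 60
```

```text
clock: 6.6
tcp_pos: [0.5607, -0.1283, 0.0826]
eef_rot: [-3.141, -0.258, 3.142]
contact_force: [-0.4, 1.3, 7.9]
gripper_width: 0.0474
grip_force: 61.2
```

Gripped at 47 mm (the phone is 48 mm wide). Lifting along its own axis, then straight up.

```bash
python3 -m handwheel '{"hand":[1,1,1,1,1,1,1,1,1,1],"slide":[[0,0,-0.03],[0,0,-0.08],[0,0,-0.15],[0,0,-0.25],[0.02,0,-0.4],[0.1,0,-0.55],[0.2,0,-0.7],[0.3,0,-0.7],[0.3,0,-0.7],[0.3,0,-0.7]],"delta_rot":[[0,0,0],[0,0,0],[0,0,0],[0,0,0],[0,0,0],[0,0,0],[0,0,0],[0,0,0],[0,0,0],[0,0,0]]}'
cat > t.py <<'E'
from h import *
np.set_printoptions(precision=4,suppress=True)
L=np.array([.548,.324,.2315]);yaw,tilt=1.515,.24
cx=np.array([np.cos(tilt)*np.cos(yaw),np.cos(tilt)*np.sin(yaw),np.sin(tilt)])
cy=np.cross([0,0,1],cx);cy/=np.linalg.norm(cy);cz=np.cross(cx,cy)
px,pz=-cx,cz;py=np.cross(pz,px)
Rt=np.c_[-px,py,-pz]      # tool x=-phone x, y=phone y, z=-phone z
def target(dist,h=.055,off=.0): # h: height of TCP above phone's lower end
    S=L-dist*cx; return S+px*.01+pz*(h-.05)+py*off
def show(dist,h=.055,p=None,Rw=Rt):
    s=bot.get_state();R=Ro.from_euler('xyz',s["eef_rot"]).as_matrix()
    T=target(dist,h) if p is None else np.array(p)
    print("tcp",s["tcp_pos"],"->",T,"slide",R.T@(T-s["tcp_pos"])/.3,"rot",Ro.from_matrix(R.T@Rw).as_rotvec()/np.pi,"q",s["joint_positions"],"w",s["gripper_width"])
E
python3 -c "
from t import *
print('Rt',Rt);show(.2);show(.12)"
```

```text
clock: 7.6
tcp_pos: [0.5271, -0.1283, 0.3085]
eef_rot: [-3.141, -0.259, -3.142]
contact_force: [0.1, -0.2, -1.3]
gripper_width: 0.0476
grip_force: 61.8
Rt [[ 0.0542  0.9984  0.0133]
 [ 0.9698 -0.0558  0.2373]
 [ 0.2377  0.     -0.9713]]
tcp [ 0.5271 -0.1283  0.3085] -> [0.5366 0.1191 0.1864] slide [-0.1348  0.8248  0.385 ] rot [-0.1279 -0.0045  0.5018] q [ 0.2233  0.7251 -0.1532  1.1811  0.1263  1.5011  1.6406] w 0.04759492862907724
tcp [ 0.5271 -0.1283  0.3085] -> [0.5409 0.1967 0.2055] slide [-0.1325  1.0834  0.32  ] rot [-0.1279 -0.0045  0.5018] q [ 0.2233  0.7251 -0.1532  1.1811  0.1263  1.5011  1.6406] w 0.04759492862907724
```

```bash
python3 -m handwheel '{"hand":[1,1,1,1,1,1,1,1,1,1,1,1,1,1,1,1],"slide":[[-0.03,0.1,0],[-0.03,0.2,0],[-0.03,0.3,0],[-0.03,0.4,0],[-0.05,0.5,0],[-0.08,0.6,0.1],[-0.1,0.7,0.2],[-0.12,0.8,0.3],[-0.135,0.825,0.385],[-0.135,0.825,0.385],[-0.135,0.825,0.385],[-0.135,0.825,0.385],[-0.135,0.825,0.385],[-0.135,0.825,0.385],[-0.135,0.825,0.385],[-0.135,0.825,0.385]],"delta_rot":[[-0.128,-0.0045,0.502],[-0.128,-0.0045,0.502],[-0.128,-0.0045,0.502],[-0.128,-0.0045,0.502],[-0.128,-0.0045,0.502],[-0.128,-0.0045,0.502],[-0.128,-0.0045,0.502],[-0.128,-0.0045,0.502],[-0.128,-0.0045,0.502],[-0.128,-0.0045,0.502],[-0.128,-0.0045,0.502],[-0.128,-0.0045,0.502],[-0.128,-0.0045,0.502],[-0.128,-0.0045,0.502],[-0.128,-0.0045,0.502],[-0.128,-0.0045,0.502]]}'
python3 - <<'E'
from t import *
show(.2);show(.12)
im=bot.camera("scene");t=bot.camera("top")
cv2.imwrite("pics/s5.png",im[:,:,::-1]);cv2.imwrite("pics/t5.png",t[:,:,::-1])
m=np.hstack([cv2.resize(a,(400,480),interpolation=cv2.INTER_CUBIC) for a in (im[70:238,300:440],t[110:260,120:245])])
cv2.imwrite("pics/near.png",m[:,:,::-1])
T=target(.2);print("expected phone bottom/top/screen px scene",proj("scene",[T-pz*.055,T+pz*.043,T-px*.01-pz*.005]).ravel(),"top",proj("top",[T-pz*.055,T+pz*.043,T-px*.01-pz*.005]).ravel())
E
```

```text
clock: 9.2
tcp_pos: [0.5366, 0.1192, 0.1853]
eef_rot: [-3.14, -0.24, 1.515]
contact_force: [0.7, -0.0, -1.8]
gripper_width: 0.0469
grip_force: 62.2
tcp [0.5366 0.1192 0.1853] -> [0.5366 0.1191 0.1864] slide [ 0.0008 -0.     -0.0035] rot [-0.0004 -0.0001 -0.    ] q [-0.2199  0.7268  0.1397  1.7079 -0.5033  0.7355  0.2078] w 0.046903584262658636
tcp [0.5366 0.1192 0.1853] -> [0.5409 0.1967 0.2055] slide [ 0.2675 -0.0001 -0.0035] rot [-0.0004 -0.0001 -0.    ] q [-0.2199  0.7268  0.1397  1.7079 -0.5033  0.7355  0.2078] w 0.046903584262658636
expected phone bottom/top/screen px scene [281.5238 199.7704 273.7027 168.9694 281.5965 182.9918] top [238.8321 191.2111 246.2322 186.098  239.1757 188.3168]
```

View pics/near.png

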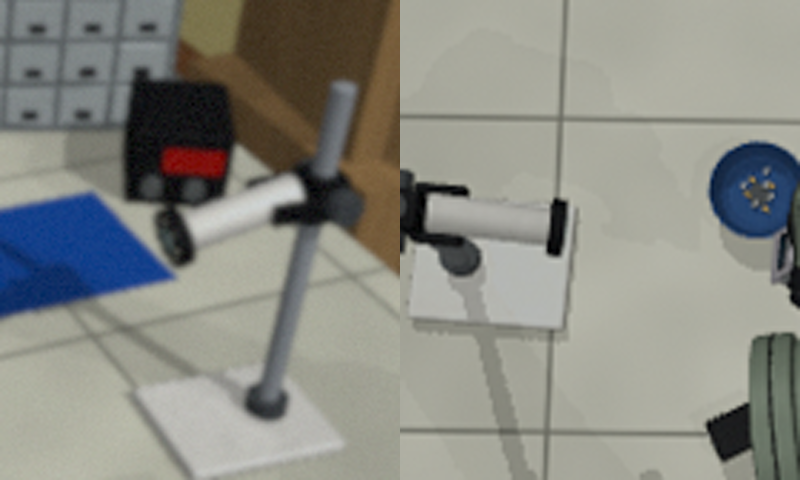

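The camera is untouched and the way is clear. The phone is just at the right edge at (785,255) in the right panel, its screen facing left towards the lens. Advancing the last 80 mm.

```bash
python3 -m handwheel '{"hand":[1,1,1,1,1,1,1,1,1],"slide":[[0.04,0,0],[0.09,0,0],[0.14,0,0],[0.19,0,0],[0.23,0,-0.0035],[0.255,0,-0.0035],[0.267,0,-0.0035],[0.267,0,-0.0035],[0.267,0,-0.0035]],"delta_rot":[[0,0,0],[0,0,0],[0,0,0],[0,0,0],[0,0,0],[0,0,0],[0,0,0],[0,0,0],[0,0,0]]}'
python3 - <<'E'
from t import *
show(.12)
im=bot.camera("scene")[:,:,::-1];t=bot.camera("top")[:,:,::-1]
cv2.imwrite("pics/s6.png",im);cv2.imwrite("pics/t6.png",t)
m=np.hstack([cv2.resize(a,(400,400),interpolation=cv2.INTER_CUBIC) for a in (im[120:220,280:380],t[140:240,150:250])])
cv2.imwrite("pics/fin.png",m)
T=target(.12);P=[T-pz*.055,T+pz*.043,T-px*.01-pz*.005]
P+=[T+sx*px*.01+sy*py*.024+z*pz for z in(-.055,.043) for sx in(-1,1) for sy in(-1,1)]
print("scene",(proj("scene",P)-[280,120])*4,"top",(proj("top",P)-[150,140])*4+[400,0])
E
```

```text
clock: 10.2
tcp_pos: [0.5409, 0.1961, 0.2053]
eef_rot: [-3.14, -0.24, 1.513]
contact_force: [0.9, -0.9, -1.2]
gripper_width: 0.0474
grip_force: 62.2
tcp [0.5409 0.1961 0.2053] -> [0.5409 0.1967 0.2055] slide [ 0.0021 -0.0001  0.0002] rot [-0.0003  0.     -0.0006] q [-0.3767  0.723   0.1802  1.626  -0.4994  0.7927  0.0503] w 0.04741003113560994
scene [[127.7839 271.6838]
 [104.1372 146.5533]
 [131.6191 203.6925]
 [127.4465 243.3304]
 [158.8101 289.0373]
 [ 97.7085 254.8622]
 [128.1332 301.0406]
 [104.2079 118.774 ]
 [136.6837 162.8787]
 [ 72.6477 130.758 ]
 [104.0638 175.3764]] top [[651.3125 193.4663]
 [674.3588 171.9752]
 [649.0919 181.3414]
 [635.4295 223.6053]
 [640.8035 160.6209]
 [661.8476 226.3937]
 [667.0555 163.5929]
 [657.518  204.0372]
 [663.1175 136.9647]
 [685.6301 207.0788]
 [691.0414 140.2144]]
```

View pics/fin.png

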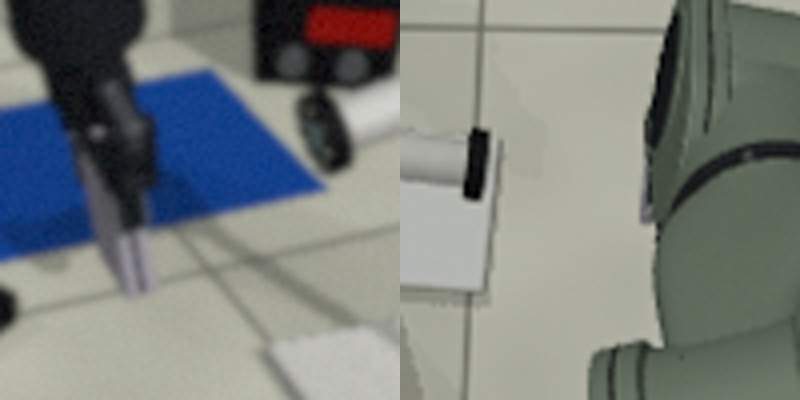

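The picture shows the phone held before the lens, with its lower corners at (158,288) and (130,297) against predicted (159,289) and (128,301). I'll check its left and right outlines numerically for slip in the grip.

```bash
python3 - <<'E'
import cv2,numpy as np
m=cv2.imread("pics/fin.png")[:, :400]
hsv=cv2.cvtColor(m,cv2.COLOR_BGR2HSV)
for y in range(180,305,8):
    r=m[y,80:180:4].astype(int);print(y,[f"{b-g:d}/{g}" for b,g,_ in r])
E
```

```text
180 ['34/53', '13/67', '5/82', '4/87', '6/80', '6/64', '3/46', '3/26', '3/16', '2/17', '-1/26', '4/30', '4/32', '3/38', '4/40', '3/39', '4/33', '3/29', '7/30', '23/33', '41/41', '51/44', '53/48', '60/44', '60/45']
188 ['61/58', '40/70', '20/79', '9/85', '7/85', '8/75', '6/57', '3/43', '4/30', '3/23', '2/23', '3/29', '4/35', '2/35', '3/36', '7/39', '12/41', '22/38', '33/38', '44/42', '51/44', '56/46', '56/48', '55/48', '57/44']
196 ['66/65', '54/67', '35/75', '16/84', '8/86', '7/82', '7/77', '1/70', '-2/61', '2/43', '4/24', '4/23', '2/30', '4/25', '4/32', '6/53', '21/58', '38/55', '52/48', '56/45', '57/46', '56/48', '57/47', '55/47', '55/48']
204 ['65/56', '56/60', '37/71', '17/82', '9/86', '5/84', '4/84', '3/82', '1/77', '1/66', '4/44', '2/31', '4/24', '2/26', '3/32', '8/48', '19/63', '36/62', '48/56', '54/49', '55/47', '57/47', '57/47', '57/48', '55/48']
212 ['55/49', '51/52', '39/61', '22/75', '10/85', '6/85', '6/84', '5/84', '3/84', '2/74', '2/51', '1/39', '2/30', '2/27', '4/29', '7/43', '14/62', '25/69', '42/60', '55/50', '57/49', '57/45', '54/49', '57/49', '59/43']
220 ['58/47',
[... 2037 characters left out ...]
 '-8/141', '-2/120', '4/117', '9/134', '10/144', '9/128', '8/108', '8/113', '8/136', '5/150', '-2/154', '-10/154', '-11/151', '-13/156', '-15/161', '-14/163']
292 ['-14/171', '-14/169', '-15/167', '-14/164', '-13/161', '-14/158', '-12/151', '-15/150', '-13/147', '-10/142', '-8/136', '-1/131', '6/134', '9/142', '8/140', '2/131', '-1/133', '0/146', '-2/156', '-7/162', '-11/166', '-14/170', '-15/173', '-13/171', '-14/171']
300 ['-13/151', '-13/150', '-13/152', '-14/155', '-14/156', '-13/159', '-13/164', '-14/167', '-15/168', '-14/170', '-14/169', '-10/161', '-6/157', '-5/158', '-8/161', '-11/166', '-11/167', '-10/168', '-14/168', '-13/169', '-14/172', '-14/171', '-13/171', '-14/171', '-13/170']
```

The outlines match the prediction within about 1 image pixel, and the edge slopes within 0.02 rad, so the phone hasn't slipped. Settling, then handing in.

```bash
python3 -m handwheel '{"hand":[1,1,1,1,1],"slide":[[0.002,0,0],[0.002,0,0],[0.002,0,0],[0.002,0,0],[0.002,0,0]],"delta_rot":[[0,0,0],[0,0,0],[0,0,0],[0,0,0],[0,0,0]]}'
python3 - <<'E'
from t import *
show(.12);print(bot.get_state()["joint_velocities"]);print(bot.job_done())
E
```

```text
clock: 10.8
tcp_pos: [0.5409, 0.1972, 0.2056]
eef_rot: [-3.14, -0.24, 1.514]
contact_force: [0.5, 0.8, -1.5]
gripper_width: 0.047
grip_force: 62.2
tcp [0.5409 0.1972 0.2056] -> [0.5409 0.1967 0.2055] slide [-0.0017  0.0001  0.0002] rot [-0.0003 -0.0001 -0.0004] q [-0.3784  0.723   0.1802  1.6249 -0.4994  0.7933  0.0489] w 0.046980480170854017
[ 0.0002  0.0009  0.0006 -0.0008  0.0008  0.0006 -0.0015]
the job is handed in; nothing more can be done
None
```

I folded the gate down and lifted the silver flip phone out. It is held steady, hinge end up, with its screen about 12 cm from the lens and turned square to it by my measurements. The job was handed in at 10.8 s, and no verdict was returned.

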